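# Free the die tray of a badge press by finding the index notch

## Task

Draw the badge press's die tray fully out for loading. It is locked: keep a light push on the red index knob and turn it slowly clockwise until you feel the resistance drop, which tells that its pin has found the hidden notch, then push the knob fully down, and pull the tray by its yellow plate all the way out to its stop. Never force the knob, disturb nothing else on the table, and let go at the end.

Things in the scene. Friction and masses are not known exactly. Their poses are not given: they have to be found in the camera images.
- press: Blue badge press, fixed. Origin on the table under the tray's middle line; z up. Bed 18 mm thick, x -130..60, y -170..230 mm. Column and head at its +y end (y 100..230, x -35..35 mm, underside 118, top 260 mm up; crank with black ball at x 60, y 264, up to 330 mm). The aluminium die tray lies along y; the red index knob stands on the grey box on the -x side.
- index_box: Grey closed box, 72 x 70 mm, top 52 mm above the table; origin at table height on the knob's axis. Hidden inside: a sprung ring with one notch, at another angle every time, on which a pin under the knob runs. The ring yields 1.5 N per mm of push and bottoms after 10 mm. More than 22 N between pin and ring, downward or sideways, damages it.
- knob_grip (a point): Grip point on the axis of the red knob: a bar 44 mm long (point x), 13 mm wide, 30 mm high on a black disc 50 mm across. The point is 20 mm above the disc, 10 mm below the bar's top, 90 mm above the table when the knob is up; z up. Pushed, the knob goes down 14 mm at most; 2.5 N of friction lets it stay where left. The pin meets the ring after 1 mm, then the ring pushes back.
- knob (a joint): Turn of the knob, rad, clockwise from above; 0: bar along press x. Starts at 0 to 0.25, stops at 1.9. Pushed with 9 N it rubs at about 0.07 N m (unpushed: no sign of the notch). The notch begins 0.4 to 1.3 rad clockwise of the start: torque and push-back drop there (ring jumps up round the pin), and for the next 0.3 rad the knob can be pushed home freely. Then the pin meets a wall (2 N m per rad, soon hard).
- tray_grip (a point): Grip point of the yellow upright plate at the tray's -y end: 50 mm long (x), 12 mm thick (y), from 30 to 80 mm above the table; the point is 60 mm up, mid-thickness. Axes as the press's. Pinch it across its thickness from above; it moves with the tray.
- tray (a joint): How far the die tray is drawn out, m, along the press's -y; 0: under the head, 0.090: end stop. About 3 N of friction. Locked until the knob is fully down.
- shells: Bystander: stack of steel badge shells, loose; not to be moved. Origin at the centre of its underside. 58 mm diameter, 20 mm high.
- paper_cup: Bystander: paper cup, loose; not to be moved. Origin at the centre of its underside. 72 mm diameter, 85 mm high.
- tape_roll: Bystander: roll of tape, loose; not to be moved. Origin at the centre of its underside. 90 mm diameter, 24 mm high.
- screwdriver: Bystander: screwdriver lying flat, loose; not to be moved. Its long axis is x, about 200 mm.
- mug: Bystander: mug, loose; not to be moved. Origin at the centre of its underside. 82 mm diameter, 95 mm high.
- plant: Bystander: potted plant, loose; not to be moved. Origin at the centre of its underside. 84 mm diameter, about 120 mm high.

How it is judged:
By the outcome, as a careful person would: the job done as asked, in the order asked, and still so for the second after the job is handed in, with the robot touching nothing.
It also fails if it takes over 61 s, if anything falls off the work surface, if the arm or the gripper's body presses on something with over 40 N, if the wrist force passes 120 N, or if a joint passes its speed limit or range.

## Robot

A 7-joint arm with a two-finger parallel gripper is mounted at the origin on the work surface. World frame = base frame: x ahead of the robot, y to its left, z up, the work surface at z = 0. Lengths are in mm, angles in rad, forces in N, time in s.
With the tool pointing down it reaches from about 400 to 875 mm from the base axis. Payload 4.4 kg.
Tool frame: the origin (TCP) lies at the very end of the fingers, on their centre line; the grasp point (between the pads) lies 19 mm behind it; z points along the fingers, y is the direction in which the jaws open and shut (so a half turn about z gives the same grasp; the last joint's range is limited). The gripper opens to 85 mm and grips with 20 to 120 N. Pads are 22 mm wide; open, the fingers measure 114 mm over their backs; the gripper's body (76 mm by 85 mm) begins 54 mm behind the grasp point. The pads swing forward as they close: fully open they stand 13 mm farther back than shut.
Start: joints at [1.242, 0.628, 0.038, 1.517, -0.027, 0.996, -0.02], TCP at [168.888, -627.69, 231.313] pointing down, gripper open.
Joint ranges: [-3.06, 3.06], [-0.37, 2.12], [-1.25, 1.32], [0.18, 2.47], [-1.1, 4.24], [0.23, 1.98], [-2.94, 2.94]. Speed limits (rad/s): [2.57, 2.57, 3.14, 3.14, 3.14, 3.14, 3.14].

## Interface

Orientations are given as [roll, pitch, yaw] about the fixed x, y, z axes, in that order (R = Rz(yaw) Ry(pitch) Rx(roll)).
In Python, from cell import ctrl gives the robot as it stands. The module is installed in compiled form; this text tells all that it offers.
- The arm moves only by the shell command python3 -m jog 'ROWS'. ROWS is text: rows parted by semicolons, each of 7 numbers parted by spaces: the shift along the tool's x, y, z in mm, then the turn, a rotation vector about the tool's x, y, z in degrees, then the opening, from -1 (shut) to 1 (fully open). In form: x y z wx wy wz claw; .... A call has 1 to 8 rows; each row is the pose to reach, as a shift and turn from the pose commanded when the call began, along the tool's axes at that moment; what a row does not reach only later rows make up. A row lasts 1/8 s, in which the tool goes at most 62.5 mm and 10.7 degrees, less where a joint would pass 70% of its speed; a pose out of reach is approached as far as the arm can. A call with a gripper value outside its range is refused whole. The fingers move at their own pace and stop on an object; the grip force is fixed at half the most. Time passes only in rows, so rows that repeat a pose let the fingers close. It gives the time, the measured TCP pose, the force and the opening at its end, in the units of the state.
- ctrl.read_state(): the state, without advancing time (a new reading comes with each control period).
- ctrl.get_image(name): name is "scene" or "top"; returns a dict with "image" (400x640x3 uint8, red, green, blue), "z_map" (400x640 float32, mm along the optical axis (not along the pixel's ray), 0 where there is no reading), "vertical_fov" (degrees; the focal length in pixels is half the picture's height over the tangent of half this angle, whatever the lens; pixels are square), "cx", "cy" (the principal point, pixels), "k1" (the pictures are not rectified: a ray, as slopes to the right and down, at radius r is drawn at 1 + k1 r^2 times it, then the intrinsics apply), "extrinsics" (4x4, takes a point from world to camera coordinates). Camera axes: x right, y down, z forward; pixel columns grow to the right and rows downward; lengths in mm; the calibration is good to about 2 mm. A picture is of the moment at which its call begins.
- ctrl.finish_job(): hands the job in, once; it reports no verdict.
The state is a dict: "clock": time; "qpos": joint angles; "qd": joint speeds; "tau": joint torques, N m; "eef_pos": TCP position; "tool_rot": TCP orientation; "force": force on the tool from outside, world axes, zero at the start; "torque": the same for the moment, N m; "width": finger opening in mm.
Only numpy, scipy, OpenCV 4.12 (cv2) and the standard library are available. Lean on these libraries where they do the work, as an engineer would, in place of code of your own. Each camera call takes 0.05 s, during which the arm holds its last target.

## Working session

There is one attempt and no reset: what is moved stays moved. The work goes in short steps, Python scripts to look and compute and a shell command to move; the robot and the scene stay as the last step left them, time stands still between calls to the robot, and variables do not carry over. Pictures are saved under pics/ and viewed, and the job is handed in when it is done.

```bash
mkdir -p pics; cat > h.py <<'E'
import numpy as np, cv2
from cell import ctrl
def grab(name,fn=None):
    d=ctrl.get_image(name); np.savez('pics/'+name+'.npz',**{k:np.asarray(v) for k,v in d.items()})
    if fn: cv2.imwrite('pics/'+fn,d['image'][:,:,::-1])
    return d
def load(name): return dict(np.load('pics/'+name+'.npz'))
def KD(d):
    f=200/np.tan(np.radians(float(d['vertical_fov']))/2)
    return np.array([[f,0,float(d['cx'])],[0,f,float(d['cy'])],[0,0,1.]]),np.array([float(d['k1']),0,0,0])
def ray(d,u,v):
    K,D=KD(d); p=cv2.undistortPoints(np.array([[[u,v]]],float),K,D)[0,0]
    return np.array([p[0],p[1],1.])
def world(d,u,v,z=None):
    """depth point, or intersect with plane z"""
    r=ray(d,u,v);E=d['extrinsics'];R=E[:3,:3];t=E[:3,3]
    c=-R.T@t; w=R.T@r
    if z is None: s=float(d['z_map'][int(round(v)),int(round(u))])
    else: s=(z-c[2])/w[2]
    return c+s*w
def proj(d,P):
    K,D=KD(d);E=d['extrinsics']
    return cv2.projectPoints(np.atleast_2d(P).astype(float),cv2.Rodrigues(E[:3,:3])[0],E[:3,3],K,D)[0][:,0]
def crop(d,u0,v0,u1,v1,fn,k=4):
    im=d['image'][v0:v1,u0:u1,::-1]
    cv2.imwrite('pics/'+fn,cv2.resize(im,None,fx=k,fy=k,interpolation=cv2.INTER_CUBIC))
E
python3 - <<'E'
from h import *
for n in('top','scene'):
    d=grab(n,n+'1.png'); print(n,d['vertical_fov'],d['cx'],d['cy'],d['k1'],d['extrinsics'].round(3).tolist())
print(ctrl.read_state())
E
```

```text
top 43.31988426568755 321.02988593375034 196.32984619923073 0.04483484577049883 [[0.018, -1.0, 0.006, -7.107], [-0.975, -0.019, -0.223, 597.566], [0.223, -0.002, -0.975, 1393.714], [0.0, 0.0, 0.0, 1.0]]
scene 49.77206769221249 318.2659116083604 196.32215653606875 -0.008246862492983753 [[-0.097, 0.995, -0.007, 30.155], [0.806, 0.074, -0.588, -397.197], [-0.585, -0.063, -0.809, 1813.352], [0.0, 0.0, 0.0, 1.0]]
{'clock': 0.1, 'qpos': array([ 1.24222623,  0.62926221,  0.0384474 ,  1.51827055, -0.02701157,
        0.99630045, -0.01996228]), 'qd': array([ 7.84750606e-04, -1.57125952e-03, -4.62140467e-04, -2.39643025e-03,
        7.42887321e-04,  8.60359393e-04,  1.42636210e-05]), 'tau': array([ 2.64374612e-03, -5.64525139e+01,  1.23013113e+00, -1.93972278e+01,
        1.11955465e-02,  5.43543545e-03, -9.77054896e-06]), 'eef_pos': array([ 168.72670698, -627.13619261,  230.47472   ]), 'tool_rot': array([-3.13987001e+00,  9.73321828e-06,  2.62799335e-01]), 'force': array([ 0.0469981 , -0.81491011,  0.29100299]), 'torque': array([-0.01327176,  0.00388476, -0.01018914]), 'width': 85.37555628405893}
```

View pics/top1.png

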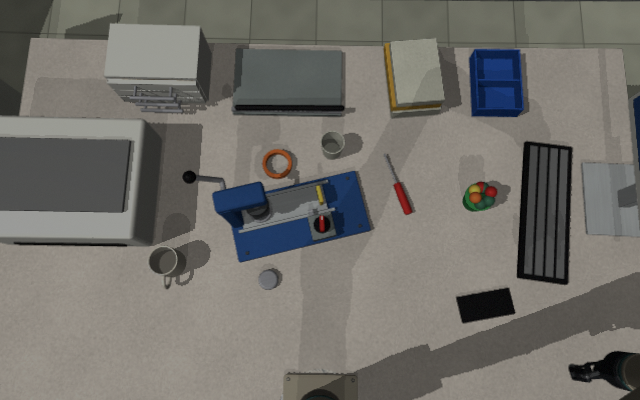

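View pics/scene1.png

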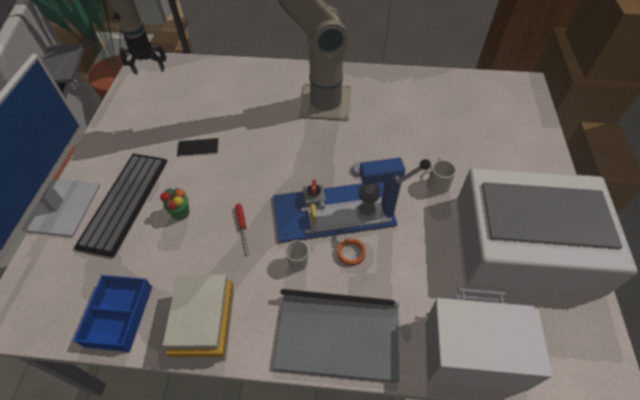

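The top view shows the press with the bed spanning about (235,195)-(370,255). The knob is at (322,224), the yellow plate at (321,194), the shells at (268,279), the cup at (332,146) and the tape roll at (277,163). I'll enlarge it next.

```bash
python3 - <<'E'
from h import *
d=load('top'); crop(d,225,150,385,270,'topc.png',5)
d=load('scene'); crop(d,260,150,420,270,'scenec.png',5)
E
```

```text
(no output)
```

View pics/topc.png

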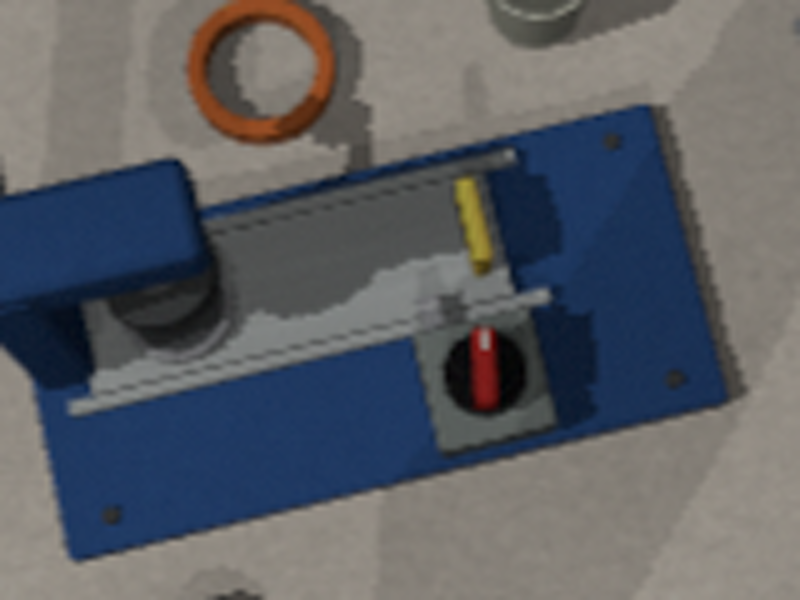

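View pics/scenec.png

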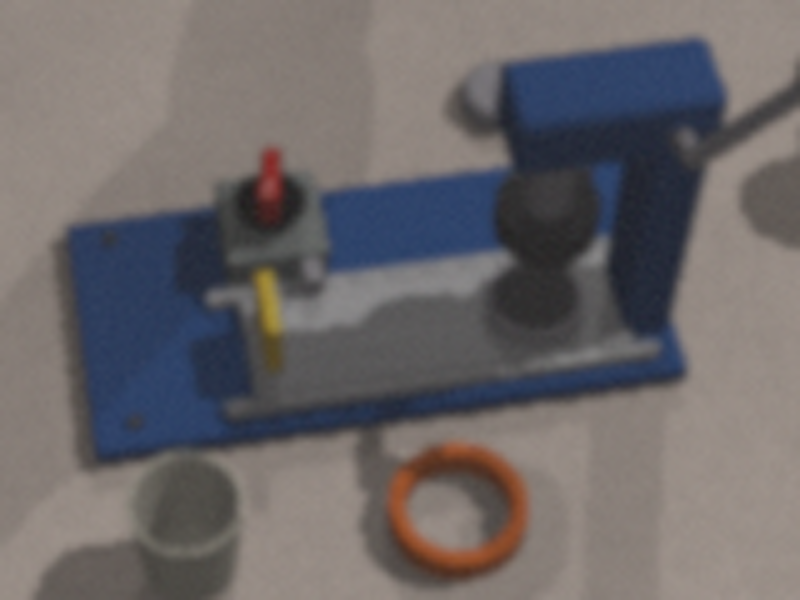

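```bash
python3 - <<'E'
from h import *
from scipy.optimize import least_squares
dt,ds=load('top'),load('scene')
o=lambda c,x,y:(x+(c[0]+.5)/5-.5,y+(c[1]+.5)/5-.5)
T=lambda *c:o(c,225,150); S=lambda *c:o(c,260,150)
obs=[(dt,T(652,106),(60,-170,18)),(dt,T(733,402),(-130,-170,18)),(dt,T(78,560),(-130,230,18)),
(ds,S(68,228),(-130,-170,18)),(ds,S(95,460),(60,-170,18)),(ds,S(686,374),(60,230,18))]
def P(p,q):
    c,s=np.cos(p[2]),np.sin(p[2]);return np.array([p[0]+c*q[0]-s*q[1],p[1]+s*q[0]+c*q[1],q[2]])
f=lambda p:np.concatenate([proj(d,P(p,q))[0]-uv for d,uv,q in obs])
r=least_squares(f,[600,0,.2]);p=r.x;print(p,f(p).round(1))
inv=lambda w:(np.cos(p[2])*(w[0]-p[0])+np.sin(p[2])*(w[1]-p[1]),-np.sin(p[2])*(w[0]-p[0])+np.cos(p[2])*(w[1]-p[1]))
for n,uv,z in [('bartop far',T(483,328),100),('bartop near',T(484,408),100),('boxc1',T(413,338),52),('boxc2',T(530,315),52),('boxc3',T(556,424),52),('boxc4',T(440,452),52),('discL',T(444,372),70),('discR',T(527,372),70),
 ('plate a',T(467,179),80),('plate b',T(483,266),80)]:
    w=world(dt,*uv,z=z);print(n,w.round(1),np.round(inv(w),1))
print('S')
for n,uv,z in [('bartop near',S(271,150),100),('bar top far',S(267,185),100),('plate top a',S(265,272),80),('plate b',S(275,332),80),('disc L',S(235,200),70),('disc R',S(305,200),70),('boxL',S(215,183),52),('boxR',S(315,170),52),('box',S(227,262),52),('box',S(328,250),52)]:
    w=world(ds,*uv,z=z);print(n,w.round(1),np.round(inv(w),1))
E
```

```text
[5.93201347e+02 5.23337891e+01 2.58739431e-01] [-0.4 -1.3 -0.4 -0.5 -2.1  0.3 -1.8 -0.8 -1.5 -0.7 -0.  -0.8]
bartop far [535.8   2.5 100. ] [-68.3 -33.5]
bartop near [490.4   1.2 100. ] [-112.5  -23.2]
boxc1 [538.2  42.9  52. ] [-55.6   5. ]
boxc2 [553.1 -24.9  52. ] [-58.5 -64.4]
boxc3 [489.4 -40.7  52. ] [-124.2  -63.4]
boxc4 [471.9  25.8  52. ] [-124.     5.4]
discL [515.4  24.3  70. ] [-82.3  -7.2]
discR [516.3 -23.2  70. ] [-93.6 -53.3]
plate a [627.   13.3  80. ] [ 22.7 -46.4]
plate b [575.7   3.1  80. ] [-29.5 -43.1]
S
bartop near [496.3   3.7 100. ] [-106.1  -22.2]
bar top far [525.8   4.1 100. ] [-77.5 -29.4]
plate top a [581.8   8.3  80. ] [-22.3 -39.7]
plate b [627.9  19.6  80. ] [ 25.1 -40.5]
disc L [517.7 -19.   70. ] [-91.2 -49.6]
disc R [513.4  28.1  70. ] [-83.3  -3. ]
boxL [491.1 -36.4  52. ] [-121.5  -59.7]
boxR [473.5  31.2  52. ] [-121.1   10.2]
box [556.6 -20.5  52. ] [-54.  -61.1]
box [540.5  46.1  52. ] [-52.5   7.5]
```

```bash
cat >> h.py <<'E'
def to(x,y,z,yaw):
    from scipy.spatial.transform import Rotation as R
    s=ctrl.read_state(); A=R.from_euler('xyz',s['tool_rot'])
    B=R.from_euler('xyz',[np.pi,0,yaw]); sh=A.inv().apply(np.array([x,y,z])-s['eef_pos'])
    print('shift',sh.round(1),'rotvec deg',np.degrees((A.inv()*B).as_rotvec()).round(1),'t',s['clock'],'pose',s['eef_pos'].round(1),s['tool_rot'].round(3),'q',s['qpos'].round(2),'F',s['force'].round(2),'T',s['torque'].round(3),'w',round(s['width'],1))
E
python3 -m jog '250 -260 0 0 0 -83 1;250 -260 0 0 0 -83 1;250 -260 0 0 0 -83 1;250 -260 0 0 0 -83 1;250 -260 0 0 0 -83 1;250 -260 0 0 0 -83 1;250 -260 0 0 0 -83 1;250 -260 0 0 0 -83 1'
python3 -c "
from h import *
to(514,2.5,170,3.168)"
```

```text
clock: 1.1
eef_pos: [343.0, -310.8, 231.2]
tool_rot: [-3.141, -0.0, 1.718]
force: [1.0, -0.9, -0.3]
width: 85.6
shift [284.8 215.2  61.3] rotvec deg [  0.   -0.  -83.1] t 1.1 pose [ 343.  -310.8  231.2] [-3.141 -0.     1.718] q [ 0.96  0.39 -0.39  2.01  0.2   0.78  0.6 ] F [ 0.97 -0.86 -0.26] T [-0.002  0.016  0.   ] w 85.6
```

```bash

python3 -m jog '285 215 61 0 0 -83 0.3;285 215 61 0 0 -83 0.3;285 215 61 0 0 -83 0.3;285 215 61 0 0 -83 0.3;285 215 61 0 0 -83 0.3;285 215 61 0 0 -83 0.3;285 215 61 0 0 -83 0.3;285 215 61 0 0 -83 0.3'
python3 - <<'E'
from h import *
to(514,2.5,130,3.168)
d=grab('top'); crop(d,250,150,380,250,'t2.png',6)
d=grab('scene'); crop(d,260,120,390,220,'s2.png',6)
E
```

```text
clock: 2.1
eef_pos: [515.5, 1.5, 169.7]
tool_rot: [3.141, -0.001, -3.116]
force: [0.7, -0.5, 0.1]
width: 55.5
shift [ 1.4  1.  39.7] rotvec deg [ 0.  -0.1 -0.1] t 2.1 pose [515.5   1.5 169.7] [ 3.141e+00 -1.000e-03 -3.116e+00] q [ 0.43  0.62 -0.74  1.94  0.57  0.8   0.97] F [ 0.74 -0.55  0.05] T [-0.008  0.017 -0.   ] w 55.5
```

View pics/t2.png

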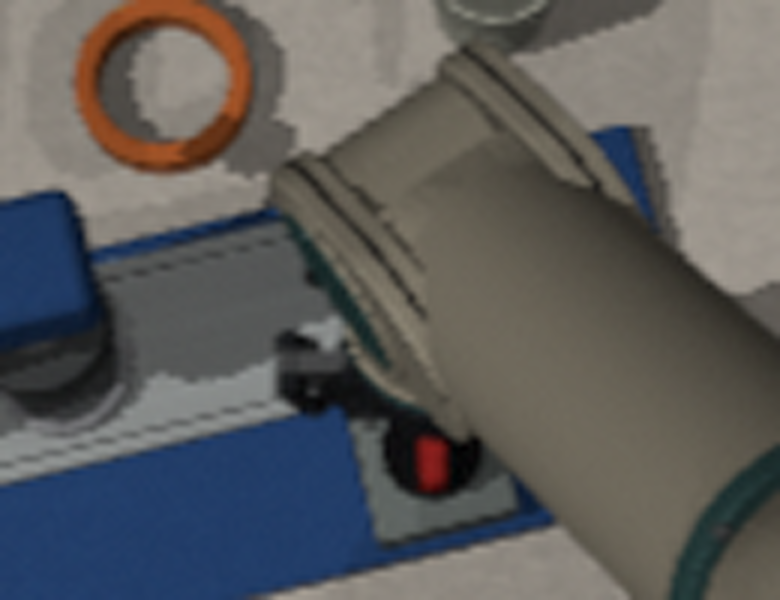

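View pics/s2.png

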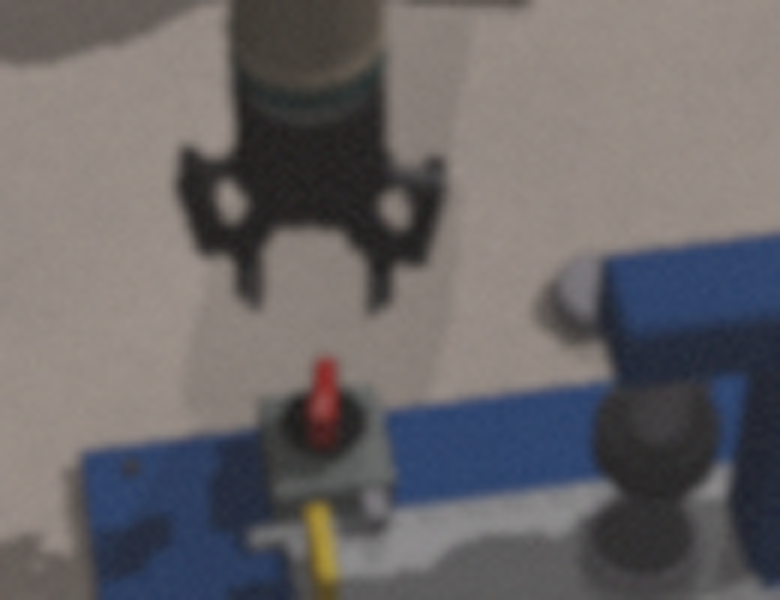

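```bash
python3 - <<'E'
from h import *
d=load('scene');e=ctrl.read_state()['eef_pos']
print(proj(d,e+[0,0,4]),proj(d,[514,2.5,100]),proj(d,[514,4.5,100]),proj(d,[536,2.5,100]),proj(d,[492,2.5,100]), (260+313.5/6-.4,120+308/6-.4))
for p in [(324,360),(323,395)]: print((260+p[0]/6-.4,120+p[1]/6-.4))
E
```

```text
[[311.87522942 169.86924851]] [[312.88774334 183.74914081]] [[313.48669095 183.79255985]] [[312.19189553 189.01970365]] [[313.57120779 178.57250341]] (311.85, 170.93333333333334)
(313.6, 179.6)
(313.43333333333334, 185.4333333333333)
```

```bash

python3 -m jog '1.5 1.5 20 0 0 0 0;1.5 1.5 40 0 0 0 -0.1;1.5 1.5 60 0 0 0 -0.2;1.5 1.5 80 0 0 0 -0.3;1.5 1.5 94 0 0 0 -0.4;1.5 1.5 94 0 0 0 -0.4;1.5 1.5 94 0 0 0 -0.4'
python3 - <<'E'
from h import *
to(514,3,76,3.168)
d=grab('scene'); crop(d,260,120,390,220,'s3.png',6)
E
```

```text
clock: 3.08
eef_pos: [514.6, 2.2, 76.8]
tool_rot: [3.142, 0.001, -3.124]
force: [-0.3, -0.3, 1.0]
width: 25.5
shift [0.6 0.8 0.8] rotvec deg [ 0.   0.1 -0.5] t 3.075 pose [514.6   2.2  76.8] [ 3.142e+00  1.000e-03 -3.124e+00] q [ 0.33  0.75 -0.6   2.01  0.73  0.61  0.82] F [-0.34 -0.27  0.97] T [ 0.044 -0.011  0.025] w 25.5
```

View pics/s3.png

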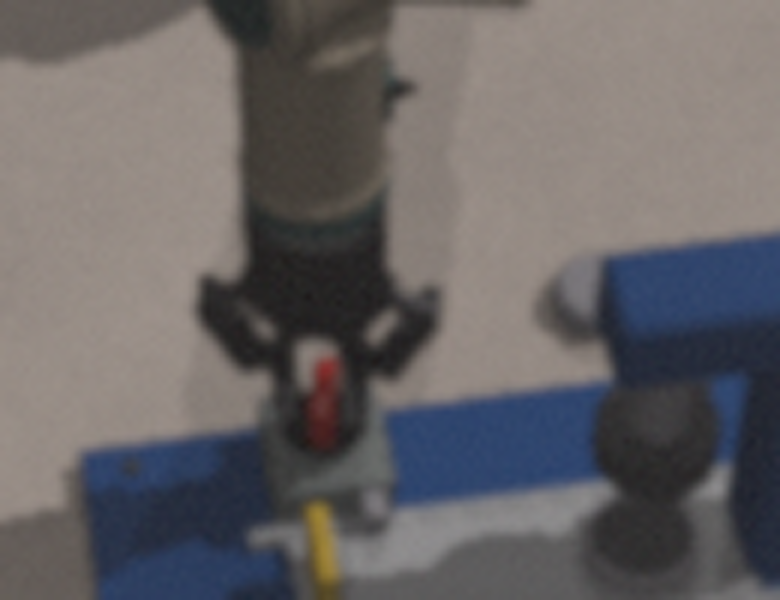

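The jaws straddle the bar, which sits at column ~322 between fingers at ~285 and ~355. I'll close in gentle stages and watch the force.

```bash

python3 -m jog '0 1 0 0 0 0 -0.55;0 1 0 0 0 0 -0.6;0 1 0 0 0 0 -0.6'
python3 -m jog '0 0 0 0 0 0 -0.64;0 0 0 0 0 0 -0.64'
python3 -m jog '0 0 0 0 0 0 -0.68;0 0 0 0 0 0 -0.68'
python3 -c "
from h import *
to(514,3,76,3.168)"
```

```text
clock: 3.5
eef_pos: [514.3, 3.1, 76.5]
tool_rot: [-3.142, 0.0, -3.123]
force: [0.9, 0.0, -0.1]
width: 17.4
clock: 3.75
eef_pos: [514.2, 3.2, 76.3]
tool_rot: [3.142, 0.0, -3.123]
force: [-0.1, 1.3, 1.0]
width: 15.6
clock: 4.0
eef_pos: [514.3, 3.6, 76.4]
tool_rot: [3.141, 0.0, -3.123]
force: [-0.1, 2.2, 1.2]
width: 13.6
shift [ 0.3 -0.6  0.4] rotvec deg [ 0.   0.  -0.4] t 4.0 pose [514.3   3.6  76.4] [ 3.141  0.    -3.123] q [ 0.33  0.75 -0.6   2.01  0.73  0.61  0.82] F [-0.15  2.23  1.2 ] T [ 0.374 -0.041 -0.006] w 13.6
```

```bash

python3 -m jog '0 0.7 0 0 0 0 -0.7;0 0.7 0 0 0 0 -0.75;0 0.7 0 0 0 0 -1;0 0.7 0 0 0 0 -1;0 0.7 0 0 0 0 -1'
python3 -c "
from h import *
to(514,3,76,3.168)"
```

```text
clock: 4.62
eef_pos: [514.3, 3.9, 76.4]
tool_rot: [3.141, 0.0, -3.123]
force: [0.7, 1.1, 1.1]
width: 11.8
shift [ 0.3 -0.9  0.4] rotvec deg [ 0.   0.  -0.5] t 4.625 pose [514.3   3.9  76.4] [ 3.141  0.    -3.123] q [ 0.33  0.75 -0.6   2.01  0.73  0.61  0.82] F [0.73 1.1  1.07] T [ 0.36  -0.114  0.056] w 11.8
```

```bash

python3 -m jog '0 0 1 0 0 0 -1;0 0 2 0 0 0 -1;0 0 3 0 0 0 -1;0 0 3 0 0 0 -1'
python3 -c "
from h import *
to(514,3,76,3.168)"
python3 -m jog '0 0 1 0 0 0 -1;0 0 2 0 0 0 -1;0 0 2 0 0 0 -1'
python3 -c "
from h import *
to(514,3,76,3.168)"
```

```text
clock: 5.12
eef_pos: [514.3, 3.9, 73.4]
tool_rot: [3.142, 0.0, -3.123]
force: [0.7, 2.1, 2.7]
width: 12.0
shift [ 0.4 -0.9 -2.6] rotvec deg [ 0.   0.  -0.4] t 5.125 pose [514.3   3.9  73.4] [ 3.142  0.    -3.123] q [ 0.32  0.75 -0.59  2.01  0.74  0.6   0.81] F [0.68 2.05 2.7 ] T [ 0.314 -0.107  0.029] w 12.0
clock: 5.5
eef_pos: [514.3, 3.9, 71.5]
tool_rot: [-3.142, 0.0, -3.123]
force: [0.0, 0.4, 4.8]
width: 11.6
shift [ 0.3 -0.9 -4.5] rotvec deg [-0.   0.  -0.5] t 5.5 pose [514.3   3.9  71.5] [-3.142  0.    -3.123] q [ 0.32  0.75 -0.59  2.01  0.74  0.6   0.81] F [0.03 0.43 4.85] T [ 0.287 -0.038  0.01 ] w 11.6
```

```bash

python3 -m jog '0 0 0.7 0 0 0 -1;0 0 1.5 0 0 0 -1;0 0 1.5 0 0 0 -1'
python3 -m jog '0 0 0 0 0 0 -1'
python3 -m jog '0 0 0 0 0 0 -1'
python3 -c "
from h import *
to(514,3,76,3.168)"
```

```text
clock: 5.88
eef_pos: [514.3, 3.9, 70.2]
tool_rot: [-3.141, 0.001, -3.123]
force: [-0.9, 1.1, 7.5]
width: 11.9
clock: 6.0
eef_pos: [514.3, 3.9, 70.2]
tool_rot: [-3.141, 0.001, -3.123]
force: [-1.0, 0.6, 7.4]
width: 11.7
clock: 6.12
eef_pos: [514.3, 3.9, 70.2]
tool_rot: [-3.141, 0.001, -3.123]
force: [-0.1, 0.6, 7.1]
width: 11.8
shift [ 0.3 -0.9 -5.8] rotvec deg [-0.   0.  -0.5] t 6.125 pose [514.3   3.9  70.2] [-3.141e+00  1.000e-03 -3.123e+00] q [ 0.32  0.76 -0.58  2.02  0.74  0.59  0.81] F [-0.08  0.55  7.05] T [0.32  0.089 0.016] w 11.8
```

```bash
cat > f.py <<'E'
from h import *
s=ctrl.read_state();print('t',s['clock'],'p',s['eef_pos'].round(1),'yaw',round(s['tool_rot'][2],3),'F',s['force'].round(1),'Tz',s['torque'].round(3),'q7',s['qpos'][6].round(2),'w',round(s['width'],1))
E
python3 -m jog '0 0 0.5 0 0 1.5 -1;0 0 0.5 0 0 3 -1;0 0 0.5 0 0 4.5 -1;0 0 0.5 0 0 6 -1' >/dev/null; python3 f.py
python3 -m jog '0 0 0 0 0 1.5 -1;0 0 0 0 0 3 -1' >/dev/null; python3 f.py
python3 -m jog '0 0 0 0 0 1.5 -1;0 0 0 0 0 3 -1' >/dev/null; python3 f.py
```

```text
t 6.625 p [514.3   4.1  69.8] yaw 3.055 F [-0.9  2.3  8.6] Tz [0.282 0.205 0.101] q7 0.73 w 11.8
t 6.875 p [514.3   4.2  69.9] yaw 3.003 F [-0.7  2.3  8.1] Tz [0.309 0.109 0.131] q7 0.69 w 11.8
t 7.125 p [514.3   4.1  69.8] yaw 2.95 F [-1.3  1.8  8.6] Tz [0.313 0.151 0.111] q7 0.65 w 12.1
```

```bash

python3 -m jog '0 0 0 0 0 1.5 -1;0 0 0 0 0 3 -1' >/dev/null; python3 f.py
python3 -m jog '0 0 0 0 0 1.5 -1;0 0 0 0 0 3 -1' >/dev/null; python3 f.py
python3 -m jog '0 0 0 0 0 1.5 -1;0 0 0 0 0 3 -1' >/dev/null; python3 f.py
python3 -m jog '0 0 0 0 0 1.5 -1;0 0 0 0 0 3 -1' >/dev/null; python3 f.py
```

```text
t 7.375 p [514.3   4.2  69.8] yaw 2.898 F [-1.4  0.7  7.9] Tz [0.394 0.171 0.156] q7 0.61 w 12.0
t 7.625 p [514.3   4.2  69.8] yaw 2.846 F [-0.2  2.4  6.7] Tz [0.374 0.123 0.152] q7 0.57 w 12.0
t 7.875 p [514.3   4.2  69.8] yaw 2.793 F [-0.1  1.9  8.2] Tz [0.399 0.168 0.129] q7 0.53 w 11.5
t 8.125 p [514.4   4.3  69.8] yaw 2.741 F [-0.2  2.4  8.5] Tz [0.412 0.163 0.129] q7 0.49 w 11.5
```

```bash

python3 -m jog '0 0 0 0 0 1.5 -1;0 0 0 0 0 3 -1' >/dev/null; python3 f.py
python3 -m jog '0 0 0 0 0 1.5 -1;0 0 0 0 0 3 -1' >/dev/null; python3 f.py
```

```text
t 8.375 p [514.4   4.3  69.8] yaw 2.689 F [0.  2.1 8.1] Tz [0.409 0.198 0.111] q7 0.46 w 11.9
t 8.625 p [514.4   4.3  69.8] yaw 2.636 F [-0.7  2.5  7.7] Tz [0.416 0.131 0.089] q7 0.42 w 11.8
```

```bash

python3 -m jog '0 0 0 0 0 1.5 -1;0 0 0 0 0 3 -1' >/dev/null; python3 f.py
python3 -m jog '0 0 0 0 0 1.5 -1;0 0 0 0 0 3 -1' >/dev/null; python3 f.py
```

```text
t 8.875 p [514.4   4.4  69.8] yaw 2.584 F [-0.7  3.   8.5] Tz [0.463 0.13  0.135] q7 0.38 w 11.6
t 9.125 p [514.4   4.4  69.8] yaw 2.532 F [-0.4  2.4  7.8] Tz [0.478 0.159 0.104] q7 0.34 w 12.1
```

```bash

python3 -m jog '0 0 0 0 0 1.5 -1;0 0 0 0 0 3 -1' >/dev/null; python3 f.py
python3 -m jog '0 0 0 0 0 1.5 -1;0 0 0 0 0 3 -1' >/dev/null; python3 f.py
```

```text
t 9.375 p [514.4   4.4  69.9] yaw 2.479 F [-0.1  4.1  7.5] Tz [0.496 0.139 0.149] q7 0.31 w 12.2
t 9.625 p [514.5   4.4  69.8] yaw 2.427 F [0.2 2.9 8. ] Tz [0.506 0.133 0.145] q7 0.27 w 11.9
```

```bash

python3 -m jog '0 0 0 0 0 1.5 -1;0 0 0 0 0 3 -1' >/dev/null; python3 f.py
python3 -m jog '0 0 0 0 0 1.5 -1;0 0 0 0 0 3 -1' >/dev/null; python3 f.py
python3 - <<'E'
from h import *
d=grab('scene'); crop(d,260,120,390,220,'s4.png',6)
E
```

```text
t 9.875 p [514.4   4.3  69.3] yaw 2.374 F [0.7 4.  1. ] Tz [ 0.592 -0.193  0.052] q7 0.23 w 11.4
t 10.125 p [514.4   4.2  69.2] yaw 2.321 F [1.6 2.4 0.7] Tz [ 0.816 -0.399  0.039] q7 0.2 w 11.9
```

View pics/s4.png

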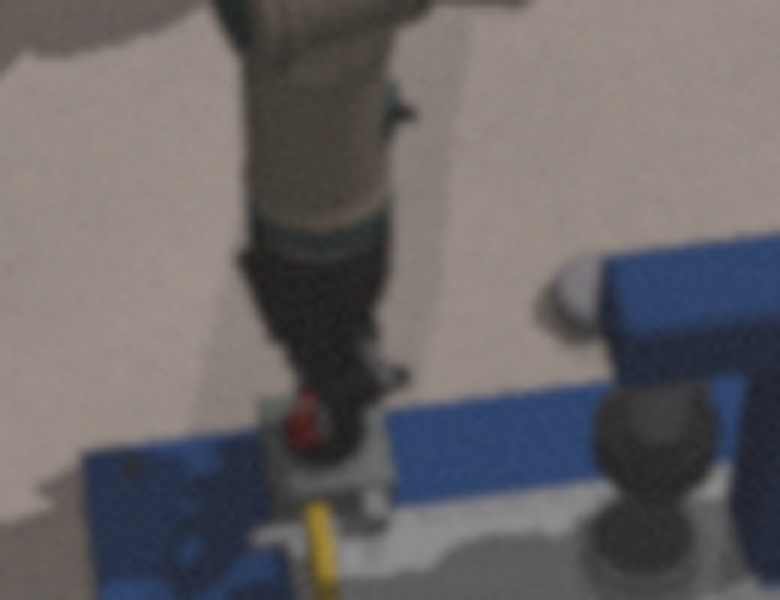

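The push-back fell from 8 N to 1 N and the torque from 0.14 to 0.05 N m at yaw ≈2.40, so the notch is found. I'll turn 3° more towards its middle, then push down.

```bash

python3 -m jog '0 0 0 0 0 1.5 -1;0 0 0 0 0 3 -1' >/dev/null; python3 f.py
python3 -m jog '0 0 1 0 0 0 -1;0 0 2 0 0 0 -1;0 0 2 0 0 0 -1' >/dev/null; python3 f.py
python3 -m jog '0 0 1 0 0 0 -1;0 0 2 0 0 0 -1;0 0 2 0 0 0 -1' >/dev/null; python3 f.py
```

```text
t 10.425 p [514.4   4.2  69.2] yaw 2.268 F [ 4.4  4.1 -2.3] Tz [ 1.006 -0.514 -0.006] q7 0.16 w 11.6
t 10.8 p [514.4   4.1  67.3] yaw 2.27 F [ 2.6  4.  -0.2] Tz [ 1.152 -0.567  0.009] q7 0.16 w 11.5
t 11.175 p [514.4   4.1  65.3] yaw 2.27 F [2.4 4.9 0.5] Tz [ 1.178 -0.546 -0.031] q7 0.16 w 12.1
```

```bash

python3 -m jog '0 0 1 0 0 0 -1;0 0 2 0 0 0 -1;0 0 2 0 0 0 -1' >/dev/null; python3 f.py
python3 -m jog '0 0 0.5 0 0 0 -1;0 0 1 0 0 0 -1;0 0 1 0 0 0 -1' >/dev/null; python3 f.py
```

```text
t 11.55 p [514.4   4.1  63.3] yaw 2.27 F [2.4 4.6 0.3] Tz [ 1.168 -0.545  0.024] q7 0.15 w 11.9
t 11.925 p [514.4   4.1  62.5] yaw 2.27 F [2.4 4.2 2. ] Tz [ 1.203 -0.443 -0.044] q7 0.15 w 12.4
```

```bash

python3 -m jog '0 0 0.5 0 0 0 -1;0 0 0.5 0 0 0 -1' >/dev/null; python3 f.py
python3 -m jog '0 0 0.5 0 0 0 -1;0 0 0.5 0 0 0 -1' >/dev/null; python3 f.py
```

```text
t 12.175 p [514.5   4.1  62.5] yaw 2.27 F [0.8 5.5 6.8] Tz [ 1.165 -0.209 -0.019] q7 0.15 w 12.1
t 12.425 p [514.5   4.1  62.4] yaw 2.27 F [ 0.1  4.8 11.9] Tz [1.19  0.006 0.034] q7 0.15 w 11.8
```

```bash

python3 -m jog '0 0 -0.6 0 0 0 -1;0 0 -0.6 0 0 0 -0.5;0 0 -0.6 0 0 0 -0.35;0 0 -0.6 0 0 0 -0.35;0 0 -0.6 0 0 0 -0.35' >/dev/null; python3 f.py
python3 -m jog '0 0 -15 0 0 0 -0.35;0 0 -30 0 0 0 -0.35;0 0 -50 0 0 0 -0.35;0 0 -75 0 0 0 -0.35;0 0 -75 0 0 0 -0.35' ; python3 f.py
python3 - <<'E'
from h import *
d=grab('scene'); crop(d,260,120,390,220,'s5.png',6)
d=grab('top'); crop(d,250,150,380,250,'t5.png',6)
E
```

```text
t 13.05 p [513.8   3.3  61.7] yaw 2.27 F [-0.  -1.4  0.2] Tz [-0.033  0.044  0.002] q7 0.15 w 27.9
clock: 13.68
eef_pos: [515.8, 4.0, 139.5]
tool_rot: [3.138, 0.003, 2.27]
force: [-0.1, 0.8, -0.3]
width: 27.8
t 13.675 p [515.8   4.  139.5] yaw 2.27 F [-0.1  0.8 -0.3] Tz [ 0.014 -0.004  0.005] q7 0.23 w 27.8
```

View pics/s5.png

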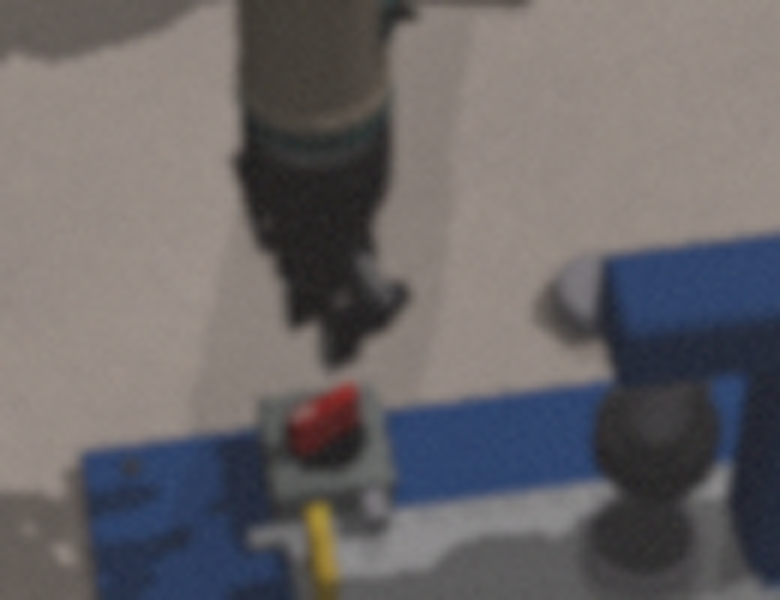

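View pics/t5.png

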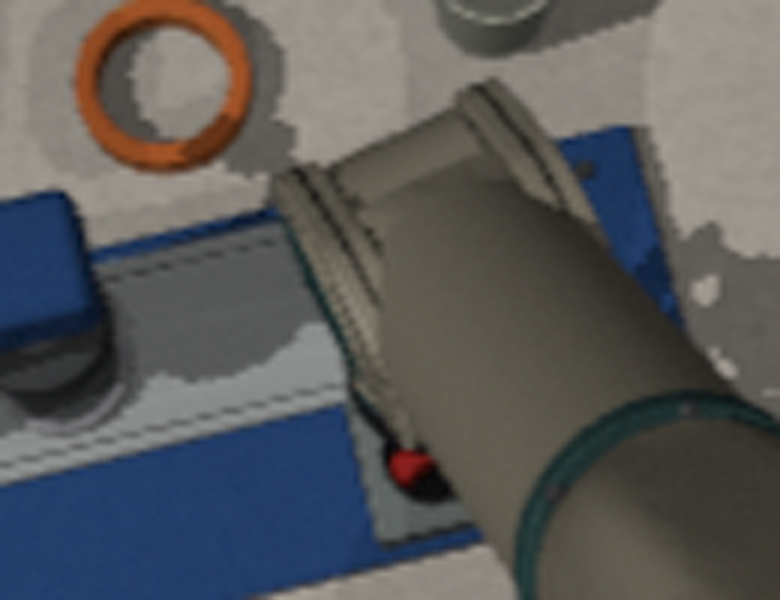

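```bash
python3 -c "
from h import *
to(603,12,130,3.40)"
```

```text
shift [-50.6  73.4   7.6] rotvec deg [  0.    0.1 -64.8] t 13.775 pose [514.3   3.6 137.5] [3.141e+00 1.000e-03 2.270e+00] q [ 0.23  0.6  -0.43  1.98  0.41  0.64  0.23] F [-0.68 -0.29 -0.32] T [-0.004  0.008 -0.034] w 27.4
```

```bash
python3 -m jog '-50 73 7 0 0 -65 0;-50 73 7 0 0 -65 0.2;-50 73 7 0 0 -65 0.2;-50 73 7 0 0 -65 0.2;-50 73 7 0 0 -65 0.2;-50 73 7 0 0 -65 0.2;-50 73 7 0 0 -65 0.2;-50 73 7 0 0 -65 0.2'
python3 - <<'E'
from h import *
to(603,12,45,3.40)
d=grab('scene'); crop(d,260,120,390,220,'s6.png',6)
print(proj(d,ctrl.read_state()['eef_pos']),proj(d,[603,12,80]))
E
```

```text
clock: 14.78
eef_pos: [601.8, 12.4, 129.4]
tool_rot: [3.141, -0.001, -2.882]
force: [-0.2, 0.7, -0.6]
width: 51.0
shift [-1.1 -0.7 84.4] rotvec deg [ 0.  -0.1  0.1] t 14.775 pose [601.8  12.4 129.4] [ 3.141e+00 -1.000e-03 -2.882e+00] q [ 0.37  0.79 -0.74  1.74  0.67  0.88  1.17] F [-0.19  0.7  -0.6 ] T [ 0.019 -0.006  0.015] w 51.0
[[312.97398914 200.2740913 ]] [[313.05285405 209.42186122]]
```

View pics/s6.png

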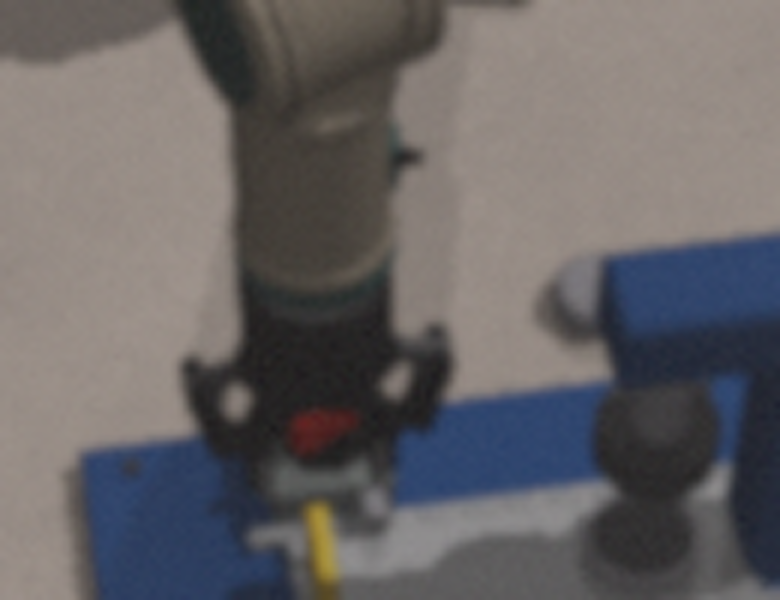

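The plate top is at (318,505)-(328,590) in the crop, centred between the jaws. I'll descend.

```bash
python3 -m jog '-1 -0.5 25 0 0 0 0.2;-1 -0.5 50 0 0 0 0.1;-1 -0.5 70 0 0 0 0;-1 -0.5 84 0 0 0 0;-1 -0.5 84 0 0 0 -0.3;-1 -0.5 84 0 0 0 -0.4;-1 -0.5 84 0 0 0 -0.5' ; python3 f.py
python3 -m jog '0 0 0 0 0 0 -0.6;0 0 0 0 0 0 -0.65;0 0 0 0 0 0 -0.65' >/dev/null; python3 f.py
python3 - <<'E'
from h import *
d=grab('scene'); crop(d,260,140,390,240,'s7.png',6)
E
```

```text
clock: 15.7
eef_pos: [603.9, 12.4, 46.8]
tool_rot: [-3.141, 0.002, -2.879]
force: [0.1, 0.9, 0.7]
width: 21.1
t 15.7 p [603.9  12.4  46.8] yaw -2.879 F [0.1 0.9 0.7] Tz [ 0.006  0.04  -0.004] q7 1.09 w 21.1
t 16.075 p [603.3  12.2  46. ] yaw -2.879 F [ 0.3 -0.7  0.8] Tz [-0.005  0.009  0.009] q7 1.09 w 14.7
```

View pics/s7.png

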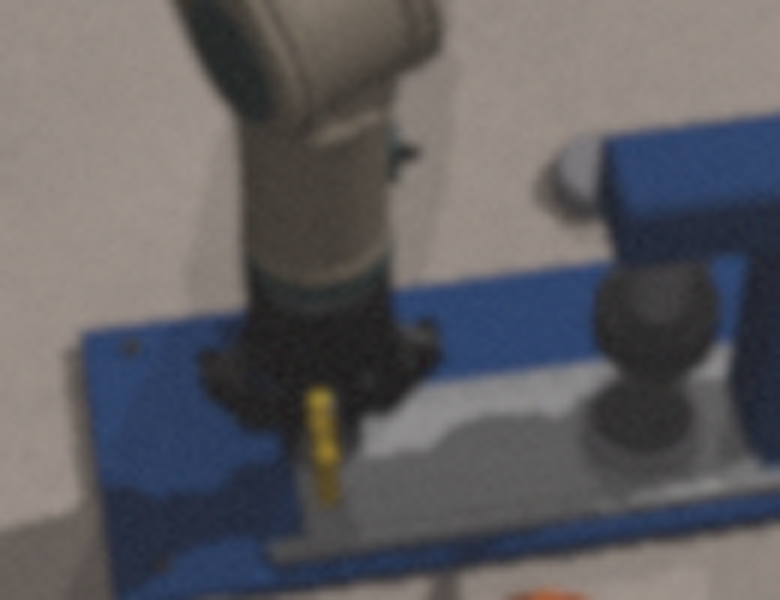

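The plate is between the jaws. I'll close, then make a short test pull along tool -y (press -y).

```bash
python3 -m jog '0 0 0 0 0 0 -1;0 0 0 0 0 0 -1;0 0 0 0 0 0 -1' >/dev/null; python3 f.py
python3 -m jog '0 -1 0 0 0 0 -1;0 -3 0 0 0 0 -1;0 -5 0 0 0 0 -1;0 -7 0 0 0 0 -1' >/dev/null; python3 f.py
```

```text
t 16.5 p [603.4  11.8  46.1] yaw -2.88 F [-0.2 -2.9  3.9] Tz [-0.305  0.081 -0.132] q7 1.09 w 11.5
t 17.0 p [604.9   6.4  46.1] yaw -2.878 F [-2.6  2.8  5.4] Tz [ 0.451  0.522 -0.243] q7 1.1 w 11.4
```

```bash
python3 -m jog '0 -5 0 0 0 0 -1;0 -10 0 0 0 0 -1;0 -15 0 0 0 0 -1;0 -20 0 0 0 0 -1;0 -25 0 0 0 0 -1;0 -30 0 0 0 0 -1;0 -35 0 0 0 0 -1;0 -40 0 0 0 0 -1' >/dev/null; python3 f.py
python3 -m jog '0 -5 0 0 0 0 -1;0 -10 0 0 0 0 -1;0 -15 0 0 0 0 -1;0 -20 0 0 0 0 -1;0 -25 0 0 0 0 -1;0 -30 0 0 0 0 -1;0 -35 0 0 0 0 -1' >/dev/null; python3 f.py
```

```text
t 18.0 p [615.2 -32.9  46.1] yaw -2.879 F [-2.5  1.9  5.9] Tz [ 0.584  0.604 -0.221] q7 1.18 w 11.0
t 18.875 p [624.2 -66.8  46.1] yaw -2.879 F [-3.1  3.   6.3] Tz [ 0.567  0.62  -0.207] q7 1.24 w 11.2
```

```bash
python3 -m jog '0 -2 0 0 0 0 -1;0 -4 0 0 0 0 -1;0 -6 0 0 0 0 -1;0 -6 0 0 0 0 -1' >/dev/null; python3 f.py
python3 -m jog '0 -1 0 0 0 0 -1;0 -2 0 0 0 0 -1;0 -2 0 0 0 0 -1' >/dev/null; python3 f.py
python3 -m jog '0 -1 0 0 0 0 -1;0 -1 0 0 0 0 -1' >/dev/null; python3 f.py
python3 -m jog '0 -1 0 0 0 0 -1;0 -1 0 0 0 0 -1' >/dev/null; python3 f.py
```

```text
t 19.375 p [625.9 -73.2  46.1] yaw -2.879 F [-2.9  1.4  6.3] Tz [ 0.378  0.681 -0.214] q7 1.26 w 11.7
t 19.75 p [626.3 -74.9  46.1] yaw -2.879 F [-3.1  2.1  6.4] Tz [ 0.473  0.634 -0.209] q7 1.26 w 11.2
t 20.0 p [626.4 -75.2  46.1] yaw -2.879 F [-4.1  2.3  6.8] Tz [ 0.56   0.675 -0.25 ] q7 1.26 w 10.9
t 20.25 p [626.4 -75.1  46.1] yaw -2.878 F [-4.9  4.3  5.6] Tz [ 0.796  0.815 -0.271] q7 1.26 w 11.3
```

```bash
python3 -m jog '0 -1 0 0 0 0 -1;0 -2 0 0 0 0 -1;0 -2 0 0 0 0 -1' >/dev/null; python3 f.py
python3 -m jog '0 -1 0 0 0 0 -1;0 -1 0 0 0 0 -1' >/dev/null; python3 f.py
```

```text
t 20.625 p [626.4 -75.1  46.1] yaw -2.877 F [-6.   8.2  7.6] Tz [ 1.211  1.002 -0.321] q7 1.27 w 11.1
t 20.875 p [626.4 -75.1  46.1] yaw -2.876 F [-6.2  9.6  6.5] Tz [ 1.471  1.149 -0.398] q7 1.27 w 11.4
```

```bash
python3 -m jog '0 1 0 0 0 0 -0.6;0 2 0 0 0 0 -0.3;0 3 0 0 0 0 -0.1;0 3 0 0 0 0 0;0 3 0 0 0 0 0.1' >/dev/null; python3 f.py
python3 -m jog '0 0 -15 0 0 0 0.1;0 0 -35 0 0 0 0.1;0 0 -60 0 0 0 0.1;0 0 -100 0 0 0 0.1;0 0 -150 0 0 0 0.1;0 0 -150 0 0 0 0.1;0 0 -150 0 0 0 0.1'; python3 f.py
python3 - <<'E'
from h import *
d=grab('scene','s8f.png'); crop(d,240,110,420,240,'s8.png',4)
d=grab('top','t8f.png'); crop(d,150,120,430,300,'t8.png',3)
E
```

```text
t 21.5 p [627.3 -77.   45.9] yaw -2.879 F [ 0.3 -0.5 -0.1] Tz [-0.013 -0.026  0.008] q7 1.26 w 47.0
clock: 22.38
eef_pos: [627.1, -76.8, 196.8]
tool_rot: [-3.141, 0.001, -2.879]
force: [-0.6, 0.2, -0.3]
width: 47.3
t 22.375 p [627.1 -76.8 196.8] yaw -2.879 F [-0.6  0.2 -0.3] Tz [ 0.041  0.026 -0.045] q7 1.39 w 47.3
```

View pics/s8.png

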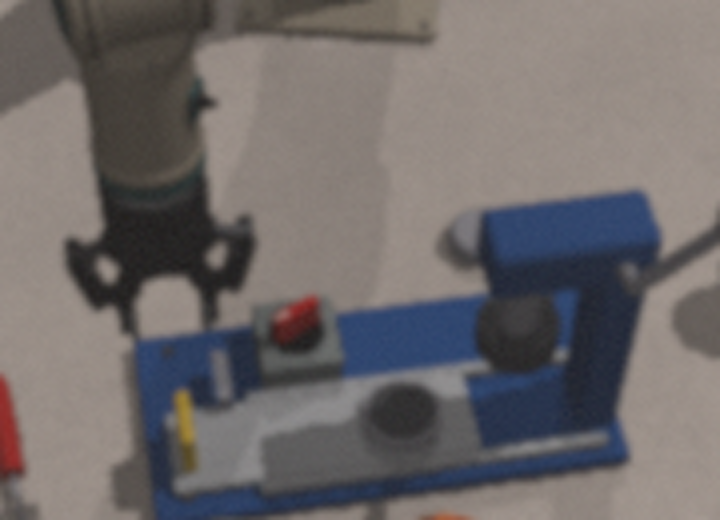

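View pics/t8.png

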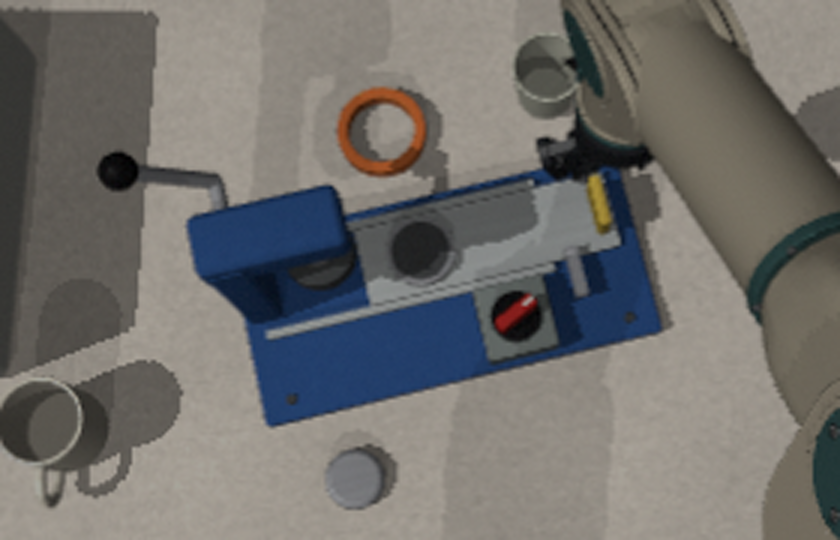

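The tray is out, with the plate at crop (600,203). The knob is down and turned, and the cup, tape, shells and mug are where they were. The gripper is clear, so I'm handing in.

```bash
python3 -c "
from h import *
print(ctrl.finish_job())"
```

```text
the job is handed in; nothing more can be done
None
```

The die tray is drawn out to its stop, the index knob is fully down, and the gripper has let go. I handed the job in at about 22.5 s of the 61 s allowed.

- **Finding the notch:** I held about 8 N on the knob and turned it clockwise in 3° steps. About 0.75 rad from the start the push-back fell from 8 N to 1 N and the torque from about 0.14 to 0.05 N m. I turned about 6° further into the notch.
- **Pushing the knob home:** It went down freely to its 14 mm stop, where I pressed with at most about 12 N. During this the wrist read a steady 5 N sideways and 1.2 N m of moment, probably from gripping slightly off-axis. Both went to zero when I let go.
- **Drawing the tray:** Gripper travel was 89.9 mm of the nominal 90 mm. Pulling about 4 mm further in command gave no movement, only the force rising to about 11 N, which confirms the end stop.
- **Last checks:** After release and lifting clear, the force was zero. The pictures show the tray out, the knob down, and the cup, tape roll, shells and mug where they started. I did not compare the screwdriver and plant with the first picture; the arm stayed well above them.

No check failed.

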